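Set the length stop and hold a neck-block blank in its corner

ROBOT

A 7-joint arm with a two-finger parallel gripper is mounted at the origin on the work surface. World frame = base frame: x ahead of the robot, y to its left, z up, the work surface at z = 0. Lengths are in m, angles in rad, forces in N, time in s.
With the tool pointing down it reaches from about 0.4 to 0.9 m from the base axis. Payload 5.6 kg.
Tool frame: the origin (TCP) lies on the centre line of the jaws, within the pads' length; the fingertips stand 25 mm ahead of it and the grasp point (between the pads) lies 6 mm ahead of it; z points along the fingers, y is the line along which they close (so a half turn about z gives the same grasp; the last joint's range is limited). The gripper opens to 92 mm and grips with 3 to 60 N. Pads are 20 mm wide; open, the fingers measure 128 mm over their backs; the gripper's body (75 mm by 189 mm) begins 69 mm behind the grasp point.
Start: joints at [-1.376, 0.468, -0.012, 1.603, 0.006, 1.071, -0.056], TCP at [0.153, 0.632, 0.24] pointing down, gripper open.
Joint ranges: [-2.53, 2.53], [-0.31, 2.02], [-1.57, 1.55], [0.28, 2.44], [-1.29, 4.43], [0.15, 1.84], [-2.92, 2.92]. Speed limits (rad/s): [2.57, 2.57, 3.14, 3.14, 3.14, 3.14, 3.14].

INTERFACE

Orientations are given as a unit quaternion [w, x, y, z].
In Python, from station import * gives the robot as it stands. The module is installed in compiled form; this text tells all that it offers.
- The arm moves only by the tool drive_tool, never from a script. Its argument "commands" is a list that holds one entry, the list of rows, each a list of 5 numbers: the shift along the tool's x, y, z in units of 0.4 m (1.0 is 0.4 m), then the turn about the tool's z in units of 1.5 rad (1.0 is 1.5 rad), then the gripper's target within -1 to 1 (fully open at 1, half-way at 0, shut at -1). A call has 1 to 10 rows; each row is the pose to reach, as a shift and turn from the pose commanded when the call began, along the tool's axes at that moment; what a row does not reach only later rows make up. A row lasts 1/8 s, in which the tool goes at most 62.5 mm and 10.7 degrees, less where a joint would pass 70% of its speed; a pose out of reach is approached as far as the arm can. A call with a number of a shift or a turn outside -1 to 1 is refused whole. A call with a gripper value outside its range is refused whole. The fingers move at their own pace and stop on an object; "squeeze" is the grip in N (left out, the last holds). Time passes only in rows, so rows that repeat a pose let the fingers close. It gives the time, the measured TCP pose, the force, the opening and the grip force at its end, in the units of the state.
- state(): the state, without advancing time (a new reading comes with each control period).
- grab_frame(name): name is "scene" or "top" or "wrist"; returns (picture, depth): 384x512x3 uint8, red, green, blue; 384x512 float32, m along the optical axis (not along the pixel's ray), 0 where there is no reading.
- calibration(name): a dict with "fx", "fy", "cx", "cy" (pixels), "R" (3x3) and "t" (3): a world point X has camera coordinates R X + t; the wrist camera has in their place "hand_eye" (4x4, takes a point from camera to tool coordinates, whose origin is the TCP and whose axes are the flange's). Camera axes: x right, y down, z forward; pixel columns grow to the right and rows downward; lengths in m; the calibration is good to about 2 mm. A picture is of the moment at which its call begins: read the wrist's pose just before it. calibration takes no time and is no camera call.
- job_done(): hands the job in; it is judged then, once.
The state is a dict: "time_s": time; "q": joint angles; "qvel": joint speeds; "effort": joint torques, N m; "tcp_pos": TCP position; "ee_rot": TCP orientation; "force": force on the tool from outside, world axes, zero at the start; "torque": the same for the moment, N m; "grip_width": finger opening in m; "gripper_force": force on a finger pad.
Only numpy, scipy, OpenCV 4.12 (cv2) and the standard library are available. Lean on these libraries where they do the work, as an engineer would, in place of code of your own. Each camera call takes 0.05 s, during which the arm holds its last target. There are 200 camera calls.

TASK

On the luthier's fence jig, flip the red cam lever to unlock the length stop, slide the stop along the fence until its red pointer lines up with the blue mark, and flip the lever fully back to lock it there. Then bring the dark wooden blank, standing as it is, lengthwise along the fence into the corner, so that it sits flat on the bed, flush along the fence and butted against the stop, and finish while holding it there with one steady diagonal push of about 20 N: down onto the bed, in against the fence and, more lightly, along against the stop, all at once and felt on each. Do not disturb the glue bottle, tin, jar or brass weight.

Things in the scene. Friction and masses are not known exactly. Their poses are not given: they have to be found in the camera images.
- jig: Fence jig, fixed: a 280 x 400 mm plywood bed, its top 18 mm above the table, with a pale wood fence. Origin at table level under the jig; x points square at the fence (away from the robot), y runs left along the fence, z up. The bed spans x -150 to +130 mm and y -200 to +200 mm. The fence spans x +60 to +85 mm, the whole length in y, and rises 25 mm above the bed (top at z = 43 mm).
- bed: The plywood bed plate of the jig, 280 x 400 x 14 mm, fixed; origin 4 mm above the table (14 mm below the bed's top), on the jig's origin, same axes as the jig.
- fence: The pale wood fence of the jig, 25 mm thick, 25 mm high, 400 mm long, fixed; origin on its robot-side face, at mid length, at the level of the bed's top; same axes as the jig.
- stop_top (a point): Middle of the top of the aluminium stop block, 72 mm above the table. The block is 29 mm (jig x, just in front of the fence) by 36 mm (jig y, the width to grip) and reaches from 2 to 54 mm above the bed. It is the part to grip or push to slide the stop along the fence. Behind it a saddle over the fence carries the lever: its cheeks rise to 74 mm above the table. Same axes as the jig.
- stop_face (a point): Point on the stop block's right face (facing jig -y), the face the blank butts against; 25 mm above the bed, 14.5 mm in front of the fence. Same axes as the jig.
- pointer (a point): End of the small red pointer behind the fence, on the stop's middle line in jig y, at the level of the bed's top. The stop is at the mark when this and the mark agree in jig y (within 5 mm).
- stop (a joint): Travel of the stop along the fence, m: grows as it slides to jig -y (to the right); range 0 to 0.14. Slides against about 6 N friction when unlocked; held by the cam when locked (it creeps if then pushed with well over 10 N).
- lever (a joint): Angle of the lever, rad: 0 = locked, leaning 0.6 rad from upright towards the robot (jig -x); it swings about a level axis along jig y to 1.2 = leaning 0.6 rad away from the robot. Below 0.2 counts as locked, above 0.8 as unlocked. It stays where left; a push of 1 to 10 N on the knob turns it, the most within 0.4 rad of the locked end, where the cam bites.
- lever_knob (a point): Centre of the red ball, 20 mm across, on the lever's end, 62 mm from the lever's axis. The axis is 60 mm above the table and 12.5 mm behind the fence's robot-side face (jig x +72.5 mm), on the stop's middle line. The arm of the lever is a 10 mm round bar.
- mark: Blue mark, a tab 20 x 6 x 10 mm high fixed on the bed's ledge behind the fence; origin in the middle of its underside, on the bed's top; same axes as the jig. Its place along the fence differs every time, always to the right of where the stop starts.
- block_center (a point): Centre of the dark wooden blank, 45 mm (own x) x 110 mm (own y) x 50 mm high, about 0.16 kg, loose on the bed, standing 50 mm high; own z up. The fence only covers its lower half: the upper 25 mm stand free for a grip across the 45 mm. It rubs on bed, fence and stop with a friction of about 0.6, so a push felt in one direction may be rubbing on another face and not yet touching: seat it before bearing down.
- weight: Brass weight, 38 mm across, 42 mm high, standing on the left front of the bed; origin under its middle. Leave alone.
- glue: White glue bottle with orange cap, 52 mm across, 130 mm high, standing right of the jig; origin under its middle. Leave alone.
- tin: Blue tin, 70 mm across, 100 mm high, left of the jig; origin under its middle. Leave alone.
- jar: Clear jar with pens and brushes, 68 mm across, 85 mm high (pens to 165 mm), right of the jig; origin under its middle. Leave alone.

How it is judged:
By the outcome, as a careful person would: the job done as asked, in the order asked, and still so for the second after the job is handed in, while the arm keeps its last pose, push and grip.
It also fails if it takes over 72 s, if anything falls off the work surface, if the arm or the gripper's body presses on something with over 40 N, if the wrist force passes 120 N, or if a joint passes its speed limit or range.

## Working session

There is one attempt and no reset: what is moved stays moved. The work goes in short steps, Python scripts to look and compute and a tool call to move; the robot and the scene stay as the last step left them, time stands still between calls to the robot, and variables do not carry over. Pictures are saved under pics/ and viewed, at most 10 in all, crops included, and the job is handed in when it is done.

Besides the shell and the picture viewer there is one more tool, called by a JSON object that holds its "method" and its "body". drive_tool: Moves the arm, as the interface text tells. Its arguments: {"type":"object","properties":{"commands":{"type":"array","items":{"type":"array","items":{"type":"array","items":{"type":"number","minimum":-1,"maximum":1}}}},"squeeze":{"type":"number"}},"required":["commands"]}

```bash
mkdir -p pics
python3 - <<'E'
from station import *
import cv2,numpy as np
s=state();print({k:np.round(v,3) for k,v in s.items()})
for n in ["scene","top"]:
    p,d=grab_frame(n);np.savez(n+'0',p=p,d=d);cv2.imwrite(f'pics/{n}0.png',p[:,:,::-1]);c=calibration(n);print(n,{k:np.round(v,3).tolist() for k,v in c.items()})
print(np.round(calibration("wrist")["hand_eye"],3).tolist())
E
```

```text
{'time_s': np.float64(0.0), 'q': array([-1.376,  0.468, -0.012,  1.604,  0.006,  1.071, -0.056]), 'qvel': array([-0.   , -0.002, -0.002,  0.001,  0.001, -0.   ,  0.   ]), 'effort': array([-1.0000e-03, -5.2057e+01, -1.3000e-02, -2.4375e+01, -5.7000e-02,
        1.7000e-02,  0.0000e+00]), 'tcp_pos': array([0.153, 0.631, 0.239]), 'ee_rot': array([-0.   ,  0.119,  0.993, -0.001]), 'force': array([-0.195,  0.33 , -0.534]), 'torque': array([-0.001,  0.002,  0.008]), 'gripper_force': np.float64(0.0), 'grip_width': np.float64(0.092)}
scene {'fx': 441.649, 'fy': 441.649, 'cx': 253.664, 'cy': 194.711, 'R': [[-0.686, 0.728, 0.015], [0.494, 0.481, -0.725], [-0.534, -0.49, -0.689]], 't': [0.389, -0.199, 1.589]}
top {'fx': 472.676, 'fy': 472.676, 'cx': 257.659, 'cy': 194.687, 'R': [[0.012, -1.0, 0.01], [-0.994, -0.013, -0.106], [0.106, -0.009, -0.994]], 't': [-0.027, 0.575, 1.578]}
[[-0.002, -0.96, -0.281, 0.079], [1.0, -0.001, -0.001, 0.001], [0.0, -0.281, 0.96, -0.145], [0.0, 0.0, 0.0, 1.0]]
```

View pics/top0.png

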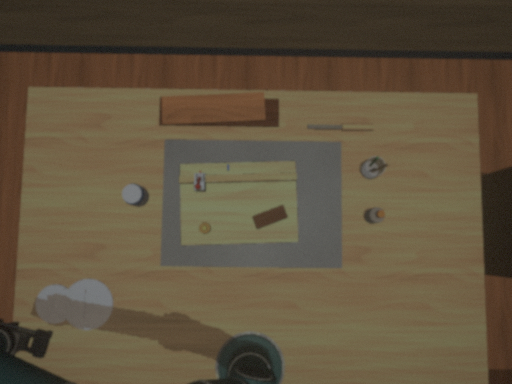

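View pics/scene0.png

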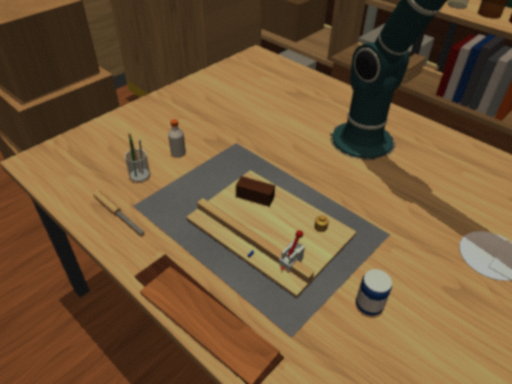

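The top view shows the bed at cols 180-298, rows 162-245. The stop with its red lever is at (200,182), the blue mark at (228,167), the blank at (270,216) and the weight at (205,228). The scene view agrees. Next I'll get the coordinates.

```bash
cat > h.py <<'E'
from station import *
import cv2,numpy as np
from scipy.spatial.transform import Rotation as Ro
def cam(n,s=None):
    c=calibration(n);K=(c['fx'],c['fy'],c['cx'],c['cy'])
    if n=='wrist':
        q=s['ee_rot'];Rt=Ro.from_quat([q[1],q[2],q[3],q[0]]).as_matrix();H=np.array(c['hand_eye'])
        R=Rt@H[:3,:3];o=Rt@H[:3,3]+s['tcp_pos'];return K,R,o   # cam->world
    R=np.array(c['R']).T;return K,R,-R@np.array(c['t'])
def onz(C,uv,z):
    K,R,o=C;uv=np.atleast_2d(uv).astype(float)
    d=np.c_[(uv[:,0]-K[2])/K[0],(uv[:,1]-K[3])/K[1],np.ones(len(uv))]@R.T
    return o+d*((z-o[2])/d[:,2])[:,None]
def proj(C,X):
    K,R,o=C;p=(np.atleast_2d(X)-o)@R;return np.c_[K[0]*p[:,0]/p[:,2]+K[2],K[1]*p[:,1]/p[:,2]+K[3]]
def shot(n,name):
    s=state();p,d=grab_frame(n);np.savez(name,p=p,d=d,pos=s['tcp_pos'],rot=s['ee_rot']);cv2.imwrite(f'pics/{name}.png',p[:,:,::-1]);return s,p,d
E
python3 - <<'E'
from h import *
p=np.load('top0.npz')['p'];C=cam('top')
hsv=cv2.cvtColor(p,cv2.COLOR_RGB2HSV)
roi=np.zeros(p.shape[:2],bool);roi[155:250,172:305]=1
bed=(roi&(hsv[...,1]>60)&(hsv[...,2]>60)).astype(np.uint8)
bed=cv2.morphologyEx(bed,cv2.MORPH_CLOSE,np.ones((21,21)))
cn=max(cv2.findContours(bed,0,1)[0],key=cv2.contourArea)
r=cv2.minAreaRect(cn);b=onz(C,cv2.boxPoints(r),.018);print('bed',r,b.round(3).tolist(),b.mean(0))
for nm,uv,z in [('stop',(200,181),.072),('mark',(228,167),.028),('blank',(270,216),.068),('weight',(205,228),.06),('glue',(376,215),.13),('jar',(373,168),.1),('tin',(133,194),.1)]:
    print(nm,onz(C,uv,z).round(3))
E
```

```text
bed ((238.20005798339844, 202.73489379882812), (80.44891357421875, 117.12290954589844), 88.37885284423828) [[0.678, 0.254, 0.018], [0.695, -0.15, 0.018], [0.419, -0.158, 0.018], [0.403, 0.238, 0.018]] [0.54885002 0.0462697  0.018     ]
stop [[0.614 0.173 0.072]]
mark [[0.669 0.083 0.028]]
blank [[ 0.5   -0.061  0.068]]
weight [[0.458 0.154 0.06 ]]
glue [[ 0.504 -0.396  0.13 ]]
jar [[ 0.66  -0.397  0.1  ]]
tin [[0.564 0.386 0.1  ]]
```

{"method": "drive_tool", "body": {"commands": [[[-0.1, -0.09, -0.02, 0, -1], [-0.2, -0.17, -0.06, 0, -1], [-0.3, -0.26, -0.1, 0, -1], [-0.4, -0.34, -0.14, -0.05, -1], [-0.5, -0.43, -0.16, -0.1, -1], [-0.6, -0.52, -0.18, -0.15, -1], [-0.7, -0.6, -0.2, -0.19, -1], [-0.8, -0.69, -0.2, -0.19, -1], [-0.9, -0.77, -0.2, -0.19, -1], [-1, -0.86, -0.2, -0.19, -1]]]}}

```text
time_s: 1.35
tcp_pos: [0.4614, 0.2018, 0.3195]
ee_rot: [-0.0, -0.024, 1.0, 0.0]
force: [0.8, 0.9, 0.6]
grip_width: 0.0005
gripper_force: 0.0
```

{"method": "drive_tool", "body": {"commands": [[[-0.08, -0.15, 0, 0, -1], [-0.16, -0.31, 0, 0, -1], [-0.16, -0.31, 0, 0, -1], [-0.16, -0.31, 0, 0, -1]]]}}

```text
time_s: 1.85
tcp_pos: [0.5305, 0.0819, 0.3192]
ee_rot: [-0.0, -0.023, 1.0, 0.0]
force: [-0.6, 0.1, 0.2]
grip_width: 0.0006
gripper_force: 0.0
```

Run:
```python
from h import *
s,p,d=shot('wrist','w1');print(s['tcp_pos'],s['ee_rot'],calibration('wrist')['fx'])
```

```text
[0.53047056 0.08194109 0.31918084] [-4.62300431e-04 -2.27320111e-02  9.99741488e-01  4.53893574e-06] 289.57596921546997
```

View pics/w1.png

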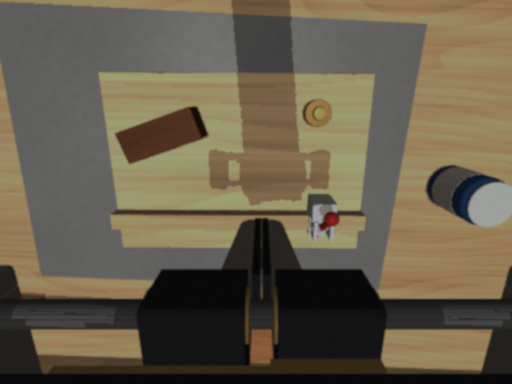

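The wrist view, with up towards the robot, has the bed's near corners at (99,72) and (374,74). The fence's top front edge runs from (111,213) to (365,214). The stop block is at (323,210), the knob at (331,219) and the blank around (160,135). The mark is hidden by the fingers.

Run:
```python
from h import *
z=np.load('w1.npz');p=z['p'];d=z['d'];s=dict(tcp_pos=z['pos'],ee_rot=z['rot']);C=cam('wrist',s)
hsv=cv2.cvtColor(p,cv2.COLOR_RGB2HSV)
# near bed edge and fence front-top edge via gradient along columns
g=cv2.GaussianBlur(cv2.cvtColor(p,cv2.COLOR_RGB2GRAY),(3,3),0).astype(float);gy=np.diff(g,axis=0);gx=np.diff(g,axis=1)
def ang(a):return np.degrees(np.arctan2(*-np.diff([a[0],a[-1]],axis=0)[0][[0,1]]*[1,-1]))
cols=np.r_[115:230:5,305:365:5]
e=np.array([(c,64+np.argmax(gy[64:80,c])+.5) for c in cols]);W=onz(C,e,.018);f=np.polyfit(W[:,1],W[:,0],1);print('near edge x=a y+b',f,'res',np.std(W[:,0]-np.polyval(f,W[:,1])))
cols=np.r_[120:235:5,345:362:4]
e=np.array([(c,206+np.argmax(gy[206:220,c])+.5) for c in cols]);W=onz(C,e,.043);f2=np.polyfit(W[:,1],W[:,0],1);print('fence top front',f2,np.std(W[:,0]-np.polyval(f2,W[:,1])))
rows=np.arange(85,200,5)
L=onz(C,[(90+np.argmax(gx[r,90:125])+.5,r) for r in rows],.018);Rr=onz(C,[(355+np.argmin(gx[r,355:385])+.5,r) for r in rows],.018)
for n,w in(('right end',L),('left end',Rr)):
    k=np.polyfit(w[:,0],w[:,1],1);print(n,k,np.std(w[:,1]-np.polyval(k,w[:,0])))
red=((hsv[...,0]<8)|(hsv[...,0]>172))&(hsv[...,1]>170)&(hsv[...,2]>60);red[260:]=0;red[:180]=0
n,l,st,ce=cv2.connectedComponentsWithStats(red.astype(np.uint8));i=1+np.argmax(st[1:,4]);print('red',st[i],ce[i],onz(C,ce[i],.111))
for nm,uv,zz in [('stoptop',(324,208),.072),('blank',(157,134),.068),('weight',(318,113),.06)]:print(nm,onz(C,uv,zz))
dk=((hsv[...,2]<75)&(hsv[...,1]>120)).astype(np.uint8);dk[:95]=0;dk[170:]=0;dk[:,:105]=0;dk[:,215:]=0
c=max(cv2.findContours(dk,0,1)[0],key=cv2.contourArea);print('blank rect',cv2.minAreaRect(c))
# depth based top of blank
vv,uu=np.mgrid[95:170,105:215];D=d[95:170,105:215];K,R,o=C
X=o+(np.stack([(uu-K[2])/K[0]*D,(vv-K[3])/K[1]*D,D],-1)@R.T);m=(X[...,2]>.058)&(X[...,2]<.08)
q=X[m][:,:2].astype(np.float32);print('top z',X[m][:,2].mean(),cv2.minAreaRect(q*1000))
p=np.load('top0.npz')['p'];h=cv2.cvtColor(p,cv2.COLOR_RGB2HSV)[155:180,215:245];ii=np.argwhere((h[...,0]>95)&(h[...,0]<135)&(h[...,1]>60));print(ii.mean(0)+[155,215],len(ii));print('mark',onz(cam('top'),(ii.mean(0)+[155,215])[::-1],.028))
```

```text
near edge x=a y+b [-0.03865936  0.41228573] res 0.0003608125866811357
fence top front [-0.03922796  0.62123547] 0.00025858966103054756
right end [ 0.03804103 -0.17317499] 0.0004337583611008594
left end [0.03985345 0.22451496] 0.0004300678822383502
red [321 213  17  16 161] [330.10559006 219.78881988] [[0.59382221 0.1763966  0.111     ]]
stoptop [[0.59170727 0.17625608 0.072     ]]
blank [[ 0.49710117 -0.05955247  0.068     ]]
weight [[0.46028982 0.15681201 0.06      ]]
blank rect ((197.6541748046875, 121.46781921386719), (31.377490997314453, 7.714927673339844), 68.74949645996094)
top z 0.06828328675561814 ((499.7431335449219, -58.159332275390625), (45.060035705566406, 110.74948120117188), 21.296857833862305)
[nan nan] 0
mark [[nan nan nan]]<stdin>:24: RuntimeWarning: Mean of empty slice.
  ret = um.true_divide(
```

{"method": "drive_tool", "body": {"commands": [[[-0.03, 0.12, 0, 0, -1], [-0.07, 0.23, 0, 0.004, -1], [-0.073, 0.23, 0, 0.004, -1], [-0.073, 0.23, 0, 0.004, -1]]]}}

```text
time_s: 2.4
tcp_pos: [0.5545, 0.1765, 0.3193]
ee_rot: [-0.0, -0.022, 1.0, -0.0]
force: [0.1, -0.8, 0.2]
grip_width: 0.0004
gripper_force: 0.0
```

```bash
cat >> h.py <<'E'
O=np.array([.5605,.0475]);A=.039;J=np.array([[np.cos(A),-np.sin(A)],[np.sin(A),np.cos(A)]])
def jig(X):X=np.atleast_2d(X);return np.c_[(X[:,:2]-O)@J,X[:,2]]
def tool(s,jx,jy,z):
    q=s['ee_rot'];Rt=Ro.from_quat([q[1],q[2],q[3],q[0]]).as_matrix();t=np.r_[O+J@[jx,jy],z];return ((t-s['tcp_pos'])@Rt/.4).round(4)
def blobs(p,lo,hi,smin,vmin,roi):
    h=cv2.cvtColor(p,cv2.COLOR_RGB2HSV);m=((h[...,0]>=lo)&(h[...,0]<=hi)&(h[...,1]>smin)&(h[...,2]>vmin)).astype(np.uint8)
    k=np.zeros_like(m);r0,r1,c0,c1=roi;k[r0:r1,c0:c1]=1;n,l,st,ce=cv2.connectedComponentsWithStats(m*k);return [(st[i],ce[i]) for i in range(1,n) if st[i][4]>5]
E
python3 - <<'E'
from h import *
s,p,d=shot('wrist','w2');C=cam('wrist',s)
for st,ce in blobs(p,95,135,90,30,(200,290,100,400)):print('blue',st,ce,jig(onz(C,ce,.027)))
for st,ce in blobs(p,0,8,170,60,(180,260,200,400)):print('red',st,ce,jig(onz(C,ce,.111)))
print(jig(s['tcp_pos']),tool(s,0,.1275,.120))
E
```

```text
blue [201 219   3  12  32] [202.  224.5] [[0.10991551 0.03368085 0.027     ]]
red [254 192  13  20 153] [259.90196078 199.51633987] [[0.03845224 0.12862091 0.111     ]]
[[-0.00097704  0.12916107  0.31926707]] [-0.0029 -0.004   0.4982]
```

View pics/w2.png

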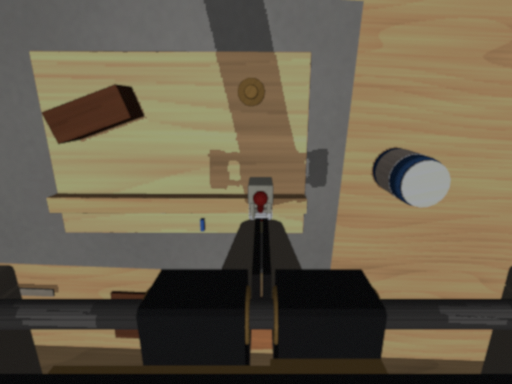

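The mark is at (202,224), giving jig y ≈ 34 mm. The knob is at (260,199), giving jig y ≈ 128 mm and x 38 mm as expected. Next: descend in front of the knob and push.

{"method": "drive_tool", "body": {"commands": [[[0, 0, 0.13, 0, -1], [0, 0, 0.27, 0, -1], [0, 0, 0.4, 0, -1], [0, 0, 0.5, 0, -1], [0, 0, 0.5, 0, -1], [-0.03, 0, 0.5, 0, -1], [-0.05, 0, 0.5, 0, -1], [-0.07, 0, 0.5, 0, -1], [-0.09, 0, 0.5, 0, -1]]]}}

```text
time_s: 3.58
tcp_pos: [0.5928, 0.1773, 0.1209]
ee_rot: [0.001, -0.021, 1.0, 0.0]
force: [-2.3, -0.5, 2.0]
grip_width: 0.0007
gripper_force: 0.9
```

{"method": "drive_tool", "body": {"commands": [[[-0.02, 0, 0, 0, -1], [-0.04, 0, 0, 0, -1], [-0.06, 0, 0, 0, -1], [-0.08, 0, 0, 0, -1], [-0.1, 0, 0, 0, -1], [-0.12, 0, 0, 0, -1]]]}}

```text
time_s: 4.32
tcp_pos: [0.6363, 0.1788, 0.1186]
ee_rot: [-0.004, -0.021, 1.0, -0.0]
force: [-17.6, -2.4, 8.2]
grip_width: 0.0001
gripper_force: 9.6
```

{"method": "drive_tool", "body": {"commands": [[[0.04, 0, 0, 0, -1], [0.1, 0, -0.05, 0, -1], [0.1, 0, -0.15, 0, 0.5], [0.1, 0, -0.3, 0, 1], [0.1, 0, -0.4, 0, 1], [0.1, 0, -0.4, 0, 1]]]}}

```text
time_s: 5.08
tcp_pos: [0.6023, 0.1778, 0.2842]
ee_rot: [0.005, -0.02, 1.0, 0.002]
force: [-0.5, -0.4, 0.0]
grip_width: 0.0382
gripper_force: 0.0
```

Run:
```python
from h import *
s,p,d=shot('wrist','w3');C=cam('wrist',s)
for st,ce in blobs(p,0,8,150,50,(100,270,150,400)):print('red',st,ce,jig(onz(C,ce,.111)))
print(jig(s['tcp_pos']),s['force'],tool(s,.0455,.128,.062))
K,R,o=C;vv,uu=np.mgrid[100:270,150:400];D=d[100:270,150:400]
X=o+(np.stack([(uu-K[2])/K[0]*D,(vv-K[3])/K[1]*D,D],-1)@R.T);Y=jig(X.reshape(-1,3));m=(abs(Y[:,2]-.072)<.006)&(abs(Y[:,0]-.045)<.03)&(abs(Y[:,1]-.128)<.05)
print(m.sum(),Y[m].min(0),Y[m].max(0))
```

```text
red [253 181  15  50 361] [260.05540166 210.32409972] [[0.08979995 0.12882309 0.111     ]]
[[0.04685555 0.12853985 0.28416711]] [-0.47732056 -0.35490192  0.00679594] [ 0.0085 -0.0029  0.5554]
799 [0.03004425 0.11219111 0.06607289] [0.07492437 0.14652434 0.07611583]
```

View pics/w3.png

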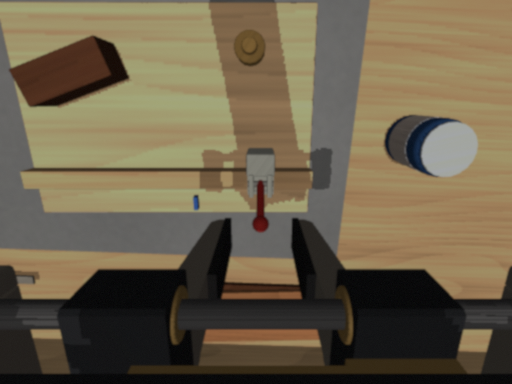

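The lever now leans away, with the knob at (260,224), so it's unlocked. The stop block is at (260,163). Next: descend and grip the stop.

{"method": "drive_tool", "body": {"commands": [[[0.0, 0, 0.1, 0, 1], [0.008, 0, 0.2, 0, 1], [0.008, 0, 0.3, 0, 1], [0.008, 0, 0.4, 0, 1], [0.008, 0, 0.5, 0, 1], [0.008, 0, 0.555, 0, 1], [0.008, 0, 0.555, 0, 1]]]}}

```text
time_s: 6.0
tcp_pos: [0.5941, 0.1763, 0.0543]
ee_rot: [-0.003, -0.02, 1.0, -0.001]
force: [0.9, 0.7, -0.8]
grip_width: 0.0918
gripper_force: 0.0
```

{"method": "drive_tool", "body": {"commands": [[[0, 0, 0, 0, -0.3], [0, 0, 0, 0, -0.3], [0, 0, 0, 0, -1], [0, 0, 0, 0, -1], [0, 0, 0, 0, -1]]], "squeeze": 20}}

```text
time_s: 6.62
tcp_pos: [0.5963, 0.1773, 0.0579]
ee_rot: [0.0, -0.021, 1.0, 0.0]
force: [-0.0, 0.6, -1.1]
grip_width: 0.0439
gripper_force: 0.0
```

{"method": "drive_tool", "body": {"commands": [[[0, 0, 0, 0, -1], [0, 0, 0, 0, -1], [0, 0, 0, 0, -1]]]}}

```text
time_s: 7.0
tcp_pos: [0.5962, 0.1771, 0.0577]
ee_rot: [-0.0, -0.021, 1.0, -0.0]
force: [-1.2, -0.7, 2.0]
grip_width: 0.036
gripper_force: 20.0
```

Run:
```python
from h import *
s=state();print(jig(s['tcp_pos']),s['force'],s['grip_width'],s['gripper_force'],tool(s,.0455,.034,s['tcp_pos'][2]))
```

```text
[[0.04075277 0.12808403 0.05769869]] [-1.17530591 -0.69183603  1.98844702] 0.035997425865083706 19.999851286411285 [-0.0114 -0.2352  0.    ]
```

{"method": "drive_tool", "body": {"commands": [[[0, -0.04, 0, 0, -1], [0, -0.08, 0, 0, -1], [0, -0.12, 0, 0, -1], [0, -0.16, 0, 0, -1], [0, -0.2, 0, 0, -1], [0, -0.235, 0, 0, -1], [0, -0.235, 0, 0, -1], [0, -0.235, 0, 0, -1]]]}}

```text
time_s: 8.0
tcp_pos: [0.6, 0.0832, 0.0577]
ee_rot: [-0.0, -0.02, 1.0, -0.0]
force: [-1.0, -0.2, 2.9]
grip_width: 0.0359
gripper_force: 20.0
```

Run:
```python
from h import *
s=state();print(jig(s['tcp_pos']),s['force'],s['grip_width'],tool(s,.0455,.034,s['tcp_pos'][2]))
```

```text
[[0.04089712 0.03408389 0.05768273]] [-1.04266932 -0.18902232  2.9343496 ] 0.03586541224590869 [-0.0115 -0.0002 -0.    ]
```

{"method": "drive_tool", "body": {"commands": [[[0, 0, 0, 0, 0.3], [0, 0, 0, 0, 0.3], [0, 0, 0, 0, 0.3], [0, 0, -0.1, 0, 0.3], [0, 0, -0.25, 0, 0.3], [0, 0, -0.4, 0, 0.3], [0, 0, -0.55, 0, 0.3], [0, 0, -0.55, 0, -1], [0, 0, -0.55, 0, -1]]]}}

```text
time_s: 9.12
tcp_pos: [0.5995, 0.0834, 0.277]
ee_rot: [-0.0, -0.021, 1.0, 0.0]
force: [-0.6, -0.1, 0.2]
grip_width: 0.0417
gripper_force: 0.0
```

Run:
```python
from h import *
s,p,d=shot('wrist','w4');C=cam('wrist',s)
for st,ce in blobs(p,0,8,150,50,(100,290,150,400)):print('red',st,ce,jig(onz(C,ce,.111)))
for st,ce in blobs(p,95,135,90,30,(150,290,200,320)):print('blue',st,ce,jig(onz(C,ce,.027)))
print(jig(s['tcp_pos']))
K,R,o=C;vv,uu=np.mgrid[100:270,150:400];D=d[100:270,150:400]
X=o+(np.stack([(uu-K[2])/K[0]*D,(vv-K[3])/K[1]*D,D],-1)@R.T);Y=jig(X.reshape(-1,3));m=(abs(Y[:,2]-.072)<.006)&(abs(Y[:,0]-.043)<.015)&(abs(Y[:,1]-.034)<.05)
print(m.sum(),Y[m].min(0),Y[m].max(0))
cv2.imwrite('pics/w4c.png',cv2.resize(p[140:260,180:340,::-1],None,fx=4,fy=4,interpolation=2))
```

```text
red [254 189  14  52 385] [260.72987013 219.35324675] [[0.08985567 0.03496928 0.111     ]]
[[0.04038342 0.03433772 0.2770039 ]]
651 [0.02985902 0.0174936  0.06607903] [0.05797974 0.05277267 0.07546155]
```

View pics/w4c.png

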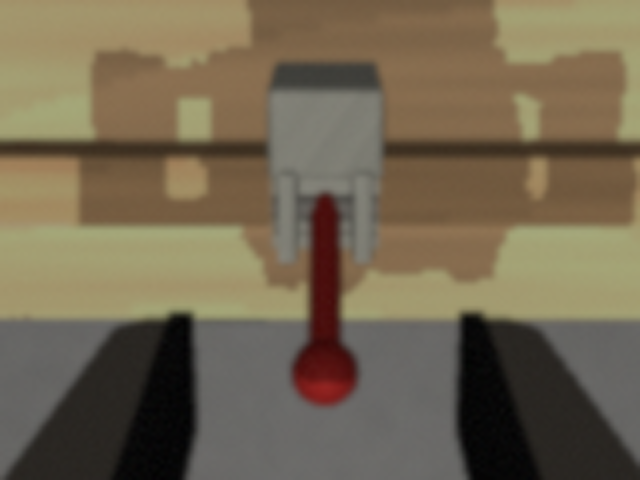

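The mark is hidden under the lever, which fits with alignment. I'll cross-check the mark's jig y in the earlier frames before locking.

Run:
```python
from h import *
for n in('w2','w3'):
    z=np.load(n+'.npz');C=cam('wrist',dict(tcp_pos=z['pos'],ee_rot=z['rot']))
    for st,ce in blobs(z['p'],95,135,90,30,(190,250,180,220)):
        l=[(st[0]-.5,ce[1]),(st[0]+st[2]-.5,ce[1])];print(n,'mark L/R at 28, 18',jig(onz(C,l,.028))[:,1],jig(onz(C,l,.018))[:,1])
p=np.load('scene0.npz')['p'];C=cam('scene')
for st,ce in blobs(p,95,135,90,30,(240,270,235,265)):print('scene mark',st,jig(onz(C,ce,.023)))
s,p,d=shot('scene','s2')
for st,ce in blobs(p,95,135,90,30,(235,275,235,275)):print('s2 mark',st,jig(onz(C,ce,.023)))
for st,ce in blobs(p,0,8,150,40,(200,290,200,320)):print('s2 red',st,ce,jig(onz(C,ce,.018)))
s=state();print(tool(s,.139,.0345,.277),tool(s,.0455,.0345,.12))
cv2.imwrite('pics/s2c.png',cv2.resize(p[200:280,210:310,::-1],None,fx=6,fy=6,interpolation=2))
```

```text
w2 mark L/R at 28, 18 [0.03145648 0.03634935] [0.02919304 0.03419799]
w3 mark L/R at 28, 18 [0.03108931 0.03695231] [0.02863593 0.03464526]
scene mark [249 251   4   5   8] [[0.10953212 0.03171242 0.023     ]]
s2 mark [249 252   4   4   7] [[0.11063768 0.03192731 0.023     ]]
s2 red [250 227  11   9  52] [253.55769231 231.42307692] [[ 0.04298521 -0.01542919  0.018     ]]
[-0.2477 -0.     -0.0041] [-0.0153  0.0007  0.3891]
```

View pics/s2c.png

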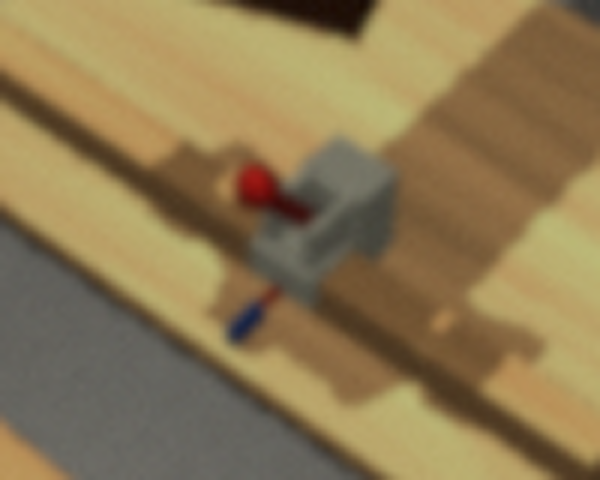

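The mark (bottom left of the crop, about (243,320)) is directly in line with the red pointer. Locking now.

{"method": "drive_tool", "body": {"commands": [[[-0.13, 0, 0, 0, -1], [-0.26, 0, 0, 0, -1], [-0.265, 0, 0, 0, -1], [-0.265, 0, 0.13, 0, -1], [-0.265, 0, 0.26, 0, -1], [-0.265, 0, 0.39, 0, -1], [-0.265, 0, 0.39, 0, -1], [-0.22, 0, 0.39, 0, -1], [-0.2, 0, 0.39, 0, -1], [-0.18, 0, 0.39, 0, -1]]]}}

```text
time_s: 10.48
tcp_pos: [0.6741, 0.0864, 0.1247]
ee_rot: [0.003, -0.021, 1.0, 0.0]
force: [3.0, -0.8, 2.1]
grip_width: 0.001
gripper_force: 1.4
```

{"method": "drive_tool", "body": {"commands": [[[0.02, 0, 0, 0, -1], [0.04, 0, 0, 0, -1], [0.06, 0, 0, 0, -1], [0.08, 0, 0, 0, -1], [0.1, 0, 0, 0, -1], [0.12, 0, 0, 0, -1], [0.14, 0, 0, 0, -1], [0.16, 0, 0, 0, -1], [0.17, 0, 0, 0, -1], [0.17, 0, 0, 0, -1]]]}}

```text
time_s: 11.72
tcp_pos: [0.6142, 0.084, 0.126]
ee_rot: [0.012, -0.02, 1.0, 0.001]
force: [21.9, 2.0, -0.1]
grip_width: 0.0006
gripper_force: 8.7
```

Run:
```python
from h import *
s=state();print(jig(s['tcp_pos']),s['force'])
```

```text
[[0.05507491 0.03436247 0.12599592]] [21.88736022  2.00793938 -0.09367275]
```

{"method": "drive_tool", "body": {"commands": [[[-0.03, 0, 0, 0, -1], [-0.06, 0, -0.1, 0, -1], [-0.06, 0, -0.2, 0, -1], [-0.03, 0, -0.3, 0, -1], [0.03, 0, -0.42, 0, -1], [0.08, 0, -0.42, 0, -1], [0.08, 0, -0.42, 0, -1]]]}}

```text
time_s: 12.6
tcp_pos: [0.5704, 0.0822, 0.2898]
ee_rot: [-0.001, -0.021, 1.0, 0.0]
force: [0.3, 1.0, 0.4]
grip_width: 0.0003
gripper_force: 0.0
```

Run:
```python
from h import *
s,p,d=shot('wrist','w5');C=cam('wrist',s)
for st,ce in blobs(p,0,8,150,50,(80,290,150,400)):print('red',st,ce,jig(onz(C,ce,.111)))
print(jig(s['tcp_pos']))
K,R,o=C;vv,uu=np.mgrid[60:270,150:400];D=d[60:270,150:400]
X=o+(np.stack([(uu-K[2])/K[0]*D,(vv-K[3])/K[1]*D,D],-1)@R.T);Y=jig(X.reshape(-1,3));m=(abs(Y[:,2]-.072)<.006)&(abs(Y[:,0]-.043)<.015)&(abs(Y[:,1]-.034)<.05)
print(m.sum(),Y[m].min(0),Y[m].max(0))
m=(Y[:,2]>.1)&(Y[:,2]<.13)&(abs(Y[:,0]-.06)<.06)&(abs(Y[:,1]-.034)<.03);print('knob surf',m.sum(),Y[m].mean(0),Y[m].max(0))
```

```text
red [254 189  14  23 202] [260.61881188 198.18811881] [[0.03899268 0.03489758 0.111     ]]
[[0.01120147 0.03430284 0.28976524]]
365 [0.02981323 0.01812346 0.06661267] [0.05795095 0.0525892  0.07462507]
knob surf 228 [0.03444472 0.03538587 0.11790808] [0.04409722 0.04468592 0.1225687 ]
```

The knob is back at its starting x, so the stop is locked with its y ≈ 34.7 mm and its face at about 16.7 mm. On to the blank.

{"method": "drive_tool", "body": {"commands": [[[0.04, -0.07, 0, 0.1, 0], [0.08, -0.14, 0, 0.22, 1], [0.12, -0.21, 0, 0.34, 1], [0.16, -0.28, 0, 0.46, 1], [0.19, -0.343, 0, 0.58, 1], [0.19, -0.343, 0, 0.7, 1], [0.19, -0.343, 0, 0.8, 1], [0.19, -0.343, 0, 0.827, 1], [0.19, -0.343, 0, 0.827, 1]]]}}

```text
time_s: 13.78
tcp_pos: [0.5018, -0.0581, 0.2887]
ee_rot: [-0.001, 0.564, 0.826, -0.001]
force: [0.1, 0.5, -0.6]
grip_width: 0.0887
gripper_force: 0.0
```

Run:
```python
from h import *
s,p,d=shot('wrist','w6');C=cam('wrist',s);print(s['q'].round(2),s['tcp_pos'],s['ee_rot'])
K,R,o=C;vv,uu=np.mgrid[0:384,0:512]
X=(o+(np.stack([(uu-K[2])/K[0]*d,(vv-K[3])/K[1]*d,d],-1)@R.T)).reshape(-1,3)
m=(abs(X[:,2]-.068)<.007)&(np.hypot(X[:,0]-.5,X[:,1]+.058)<.07)&(d.ravel()>0)
r=cv2.minAreaRect((X[m][:,:2]*1000).astype(np.float32));print(m.sum(),r)
c=np.array(r[0])/1000;print('jig',(c-O)@J)
q=s['ee_rot'];Rt=Ro.from_quat([q[1],q[2],q[3],q[0]]).as_matrix();print((np.r_[c,.075]-s['tcp_pos'])@Rt/.4,'tool y yaw',np.degrees(np.arctan2(Rt[1,1],Rt[0,1])))
```

```text
[-0.46  0.17  0.58  1.93 -0.11  1.07  0.53] [ 0.50183316 -0.05808043  0.28873837] [-5.73775089e-04  5.64183435e-01  8.25648774e-01 -9.08336755e-04]
2912 ((499.95709228515625, -58.8239631652832), (44.85636901855469, 109.7637710571289), 21.004762649536133)
jig [-0.06464245 -0.10388254]
[ 1.40179032e-05 -3.89757463e-03  5.34355525e-01] tool y yaw 21.30873648001453
```

{"method": "drive_tool", "body": {"commands": [[[0, -0.004, 0.13, 0.003, 1], [0, -0.004, 0.26, 0.003, 1], [0, -0.004, 0.39, 0.003, 1], [0, -0.004, 0.5, 0.003, 1], [0, -0.004, 0.534, 0.003, 1], [0, -0.004, 0.534, 0.003, 0.3], [0, -0.004, 0.534, 0.003, 0], [0, -0.004, 0.534, 0.003, -0.3], [0, -0.004, 0.534, 0.003, -1], [0, -0.004, 0.534, 0.003, -1]]], "squeeze": 40}}

```text
time_s: 15.08
tcp_pos: [0.5002, -0.0586, 0.0765]
ee_rot: [-0.0, 0.566, 0.824, 0.0]
force: [-0.5, 0.9, 2.7]
grip_width: 0.0449
gripper_force: 40.0
```

{"method": "drive_tool", "body": {"commands": [[[0, 0, 0, 0, -1], [0, 0, 0, 0, -1], [0, 0, 0, 0, -1]]]}}

```text
time_s: 15.45
tcp_pos: [0.5002, -0.0585, 0.0764]
ee_rot: [-0.0, 0.566, 0.824, 0.0]
force: [-1.8, 0.4, 5.3]
grip_width: 0.0447
gripper_force: 40.0
```

Run:
```python
from h import *
s=state();q=s['ee_rot'];Rt=Ro.from_quat([q[1],q[2],q[3],q[0]]).as_matrix();yw=np.arctan2(Rt[1,1],Rt[0,1])
print(jig(s['tcp_pos']),s['force'],s['grip_width'],yw,'turn units',(yw-.039)/1.5)
for t in [(-.0646,-.0739),(.0275,-.0739),(.0275,-.060)]:print(t,tool(s,*t,s['tcp_pos'][2]-.0))
```

```text
[[-0.0643511  -0.10359854  0.07644646]] [-1.84671621  0.36698307  5.29889372] 0.04468200541588961 0.3670168725210808 turn units 0.21867791501405387
(-0.0646, -0.0739) [0.0705 0.0233 0.    ]
(0.0275, -0.0739) [-0.0037  0.2413  0.    ]
(0.0275, -0.06) [0.0292 0.2525 0.    ]
```

{"method": "drive_tool", "body": {"commands": [[[0, 0, -0.01, 0, -1], [0, 0.03, -0.01, 0.06, -1], [0.01, 0.08, -0.01, 0.12, -1], [0.02, 0.13, -0.01, 0.18, -1], [0.03, 0.18, -0.01, 0.219, -1], [0.04, 0.22, -0.01, 0.219, -1], [0.043, 0.25, -0.01, 0.219, -1], [0.046, 0.265, -0.01, 0.219, -1], [0.046, 0.265, -0.01, 0.219, -1], [0.046, 0.265, -0.01, 0.219, -1]]]}}

```text
time_s: 16.7
tcp_pos: [0.5921, -0.004, 0.08]
ee_rot: [-0.0, 0.694, 0.72, -0.0]
force: [-0.8, 0.8, -1.8]
grip_width: 0.0446
gripper_force: 40.0
```

```bash
cat > st.py <<'E'
from h import *
s=state();q=s['ee_rot'];Rt=Ro.from_quat([q[1],q[2],q[3],q[0]]).as_matrix();yw=np.arctan2(Rt[1,1],Rt[0,1])
f=s['force'];print(jig(s['tcp_pos']).round(4),'Fjig',(f[:2]@J).round(1),f[2].round(1),s['grip_width'],'yaw rel jig',yw-A,'tilt',Rt[:,2].round(4),s['time_s'])
E
python3 st.py
```

```text
[[ 0.0296 -0.0527  0.08  ]] Fjig [-0.8  0.8] -1.8 0.0446195657529509 yaw rel jig -0.0012631811571622506 tilt [-5.e-04 -1.e-04 -1.e+00] 16.7
```

{"method": "drive_tool", "body": {"commands": [[[0.01, 0.005, 0.003, 0, -1], [0.02, 0.01, 0.006, 0, -1], [0.03, 0.015, 0.008, 0, -1], [0.032, 0.018, 0.008, 0, -1], [0.032, 0.02, 0.008, 0, -1], [0.032, 0.02, 0.008, 0, -1]]]}}

```text
time_s: 17.45
tcp_pos: [0.5982, 0.0096, 0.0766]
ee_rot: [-0.002, 0.693, 0.721, -0.001]
force: [-6.1, -0.5, 3.6]
grip_width: 0.0448
gripper_force: 40.0
```

```bash
python3 st.py
```

```text
[[ 0.0362 -0.0394  0.0766]] Fjig [-6.1 -0.3] 3.6 0.044811793884392714 yaw rel jig -0.0004791017007843776 tilt [-4.3e-03  5.0e-04 -1.0e+00] 17.45
```

{"method": "drive_tool", "body": {"commands": [[[0, -0.002, 0, 0, -1], [0.003, -0.002, 0, 0, -1], [0.006, -0.002, 0, 0, -1], [0.006, -0.002, 0, 0, -1], [0.006, -0.002, 0, 0, -1]]]}}

```text
time_s: 18.08
tcp_pos: [0.5982, 0.0098, 0.0766]
ee_rot: [0.0, 0.694, 0.72, -0.002]
force: [-4.8, -4.5, 1.4]
grip_width: 0.0446
gripper_force: 40.0
```

```bash
python3 st.py
```

```text
[[ 0.0362 -0.0391  0.0766]] Fjig [-4.9 -4.4] 1.4 0.044581096388629816 yaw rel jig -0.0016621178463799222 tilt [-0.0021 -0.0024 -1.    ] 18.075
```

{"method": "drive_tool", "body": {"commands": [[[0, -0.003, 0, 0, -1], [0, -0.005, 0, 0, -1], [0, -0.005, 0, 0, -1], [0, -0.005, 0, 0, -1]]]}}

```text
time_s: 18.58
tcp_pos: [0.5979, 0.0108, 0.0768]
ee_rot: [0.001, 0.694, 0.72, -0.0]
force: [1.2, -7.2, -4.0]
grip_width: 0.0448
gripper_force: 40.0
```

```bash
python3 st.py
```

```text
[[ 0.0359 -0.0382  0.0768]] Fjig [ 0.9 -7.3] -4.0 0.04483783011077773 yaw rel jig -0.0014241231209946997 tilt [ 0.0015 -0.0016 -1.    ] 18.575
```

{"method": "drive_tool", "body": {"commands": [[[0, 0.003, 0, 0, -1], [0, 0.006, 0, 0, -1], [0, 0.009, 0, 0, -1], [0, 0.009, 0.002, 0, -1], [0, 0.009, 0.004, 0, -1], [0, 0.009, 0.006, 0, -1], [0, 0.009, 0.006, 0, -1]]]}}

```text
time_s: 19.45
tcp_pos: [0.5982, 0.0108, 0.0765]
ee_rot: [-0.002, 0.694, 0.72, -0.002]
force: [-15.4, -5.6, 23.0]
grip_width: 0.0448
gripper_force: 40.0
```

```bash
python3 st.py
```

```text
[[ 0.0363 -0.0382  0.0765]] Fjig [-15.6  -5. ] 23.0 0.04483803115697673 yaw rel jig -0.001205744708336079 tilt [-0.0059  0.0011 -1.    ] 19.45
```

{"method": "drive_tool", "body": {"commands": [[[0, -0.001, -0.0025, 0, -1], [0.0015, -0.001, -0.0025, 0, -1], [0.0015, -0.001, -0.0025, 0, -1], [0.0015, -0.001, -0.0025, 0, -1]]]}}

```text
time_s: 19.95
tcp_pos: [0.5983, 0.0108, 0.0766]
ee_rot: [-0.002, 0.694, 0.72, -0.002]
force: [-11.3, -7.3, 13.7]
grip_width: 0.0445
gripper_force: 40.0
```

```bash
python3 st.py
```

```text
[[ 0.0363 -0.0382  0.0766]] Fjig [-11.5  -6.8] 13.7 0.04445639877090222 yaw rel jig -0.0014213808238521322 tilt [-4.7e-03 -5.0e-04 -1.0e+00] 19.95
```

{"method": "drive_tool", "body": {"commands": [[[0, 0, 0, 0, -1], [0, 0, 0, 0, -1], [0, 0, 0, 0, -1], [0, 0, 0, 0, -1], [0, 0, 0, 0, -1], [0, 0, 0, 0, -1], [0, 0, 0, 0, -1], [0, 0, 0, 0, -1]]]}}

```text
time_s: 20.95
tcp_pos: [0.5982, 0.0108, 0.0765]
ee_rot: [-0.002, 0.694, 0.72, -0.002]
force: [-11.6, -6.5, 13.4]
grip_width: 0.0447
gripper_force: 40.0
```

```bash
python3 - <<'E'
from h import *
s,p,d=shot('scene','s3');cv2.imwrite('pics/s3c.png',cv2.resize(p[150:290,180:340,::-1],None,fx=4,fy=4,interpolation=2))
E
python3 st.py
```

```text
[[ 0.0363 -0.0382  0.0765]] Fjig [-11.5  -5.9] 14.0 0.0445134571764894 yaw rel jig -0.0014149595436717538 tilt [-4.8e-03 -5.0e-04 -1.0e+00] 21.0
```

View pics/s3c.png

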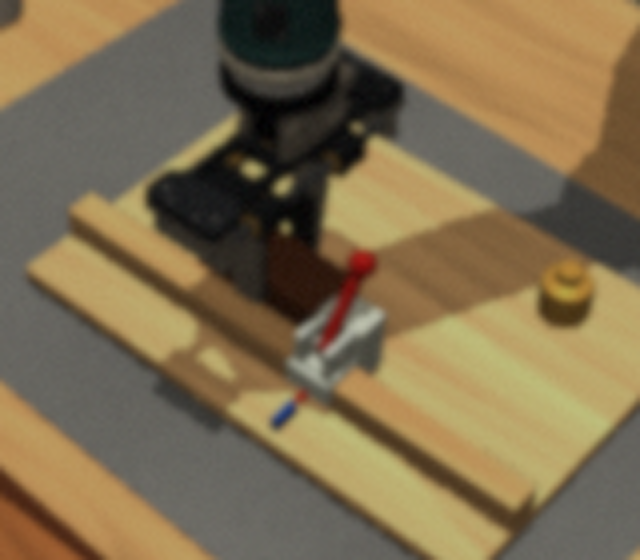

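In the crop the lever at (360,262) leans towards the robot, locked. The pointer lines up with the mark at (285,413), and the blank sits in the corner against fence and stop. The push is steady, so I'm handing in.

```bash
python3 -c "
from station import *
print(job_done())"
```

```text
the job is handed in; nothing more can be done
None
```

I handed the job in at about 21 s: the stop is locked with its pointer in line with the blue mark, and the blank is held in the corner with a steady push of about 19 N (14 N down, 11.5 N on the fence, 6 N on the stop).

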